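# Stack the dishes in the carrier and bolt it

## Task

Stack the two packs of petri dishes squarely one on top of the other on the round black pad of the dish carrier, keeping them upright and setting them down gently. Then slide the steel bolt by its red thumb tab across the front of the dishes until it is fully home in its keeper, and let go. Do not knock over or push away the brown bottle, the white wash bottle or the conical flask.

Things in the scene. Friction and masses are not known exactly. Their poses are not given: they have to be found in the camera images.
- dishes_a: a clear round pack of petri dishes, 60 mm diameter, 49 mm high, about 50 g, rigid and in one piece (the dishes do not come apart). Origin: centre of its underside; z up along its axis. It stands loose on the bench. Identical to dishes_b: either may be the lower one.
- dishes_b: a second pack of petri dishes, identical to dishes_a; same frame.
- dock: the dish carrier, fixed to the bench: aluminium base plate 140 x 305 x 10 mm, black pad at its right end, white canopy at its left. Position and yaw vary. Origin: on the bench under the pad's centre; x points to the back, away from the robot, y left, z up. Other places below are in this frame, in mm. Two rear guide posts of 8 mm diameter at (38, +-40), up to z 62.
- pad (a point): centre of the top face of the round black rubber pad (72 mm diameter, top at z 12), where the pile shall stand; axes as the dock's.
- canopy (a point): middle of the canopy roof's front lower edge; axes as the dock's. The roof covers x -64 to 46, y 105 to 230, underside z 185, top z 195; wall at the back (x 40) and left end (y 226), open to front and right. The roof overhangs the drawn-back tab, so the tab is reached there only with the tool tilted, from the front.
- keeper (a point): middle of the keeper's slot, which takes the bolt's end: a dark steel block at x -56 to -32, y -62 to -44, up to z 80; axes as the dock's. The bolt's track faces it, along y at x -55 to -35, y 45 to 217, its straps at y 50 and y 212 up to z 77.
- bolt (a joint): travel of the bolt in m: 0 = drawn fully back to the left, 0.090 = at its stop, fully home in the keeper; grows as it slides toward the dock's -y (right). A flat steel bar 8 mm thick (x), z 51 to 73, that passes about 9 mm in front of a pile centred on the pad. Starts at 0 to 0.025; friction about 2.5 N; stays where it is left.
- bolt_tab (a point): grip point on the bolt's red thumb tab, moves with it; axes as the dock's. The tab is 14 mm wide along y (pinch it across y), 18 mm deep, and leans 35 degrees from vertical to the front, along (-0.574, 0, 0.819) from the bar. The point is on its middle line, 40 mm from the bar's centre line; the tab ends 15 mm beyond it, its thick part begins 11 mm below it.
- brown_bottle: brown bottle with black cap, 60 mm diameter, 122 mm high, loose; origin under its centre. Leave standing.
- flask: conical glass flask, 74 mm wide at the foot, 102 mm high, loose; origin under its centre. Leave standing.
- wash_bottle: white wash bottle with blue cap, 68 mm diameter, 207 mm high, with a curved spout; loose, origin under the middle of its outline. Leave standing.
Mind the look-alikes: they are no part of the job. What is shaped like the dishes_b but purple or yellow is not meant.

How it is judged:
By the outcome, as a careful person would: the job done as asked, in the order asked, and still so for the second after the job is handed in, with the robot touching nothing.
It also fails if it takes over 72 s, if anything falls off the work surface, if the arm or the gripper's body presses on something with over 40 N, if the wrist force passes 120 N, or if a joint passes its speed limit or range.

## Robot

A 6-joint arm with a two-finger parallel gripper is mounted at the origin on a cart in front of the work surface, level with it; the furniture and walls round the work are solid. World frame = base frame: x ahead of the robot, y to its left, z up, the work surface at z = 0. Lengths are in m, angles in degrees, forces in N, time in s.
With the tool pointing down it reaches from about 0.35 to 0.875 m from the base axis. Payload 4.2 kg.
Tool frame: the origin (TCP) lies on the centre line of the jaws, within the pads' length; the fingertips stand r.tip_extent ahead of it and the grasp point (between the pads) lies 11 mm behind it (r.tip_extent is the distance from the TCP to the fingertips, in m); z points along the fingers, y is the line along which they close (so a half turn about z gives the same grasp; the last joint's range is limited). The gripper opens to 87 mm and grips with 3 to 60 N. Pads are 19 mm wide; open, the fingers measure 117 mm over their backs; the gripper's body (75 mm by 190 mm) begins 51 mm behind the grasp point.
Start: joints at [-49.756, 22.042, 0.453, 0, -68.411, -14.817], TCP at [0.268, -0.564, 0.231] pointing down, gripper open.
Joint ranges: [-179.83, 179.83], [-69.29, 118.12], [-61.27, 80.66], [-181.25, 117.63], [-171.15, -9.14], [-177.46, 177.46]. Speed limits (degrees/s): [159.86, 159.86, 180, 180, 180, 180].

## Interface

Orientations are given as a 3x3 rotation matrix whose columns are the frame's x, y, z axes.
In Python, from station import r gives the robot as it stands.
- The arm moves only by the shell command python3 -m jog 'ROWS'. ROWS is text: rows parted by semicolons, each of 5 numbers parted by spaces: the opening, from 0 (shut) to 1 (fully open), then the shift along the world's x, y, z in mm, then the turn about the world's z in degrees. In form: hand dx dy dz roll; .... A call has 1 to 5 rows; each row shifts and turns the commanded pose from where the row before left it; what a row does not reach is not made up. A row lasts 1/8 s, in which the tool goes at most 62.5 mm and 10.7 degrees, less where a joint would pass 70% of its speed; a pose out of reach is approached as far as the arm can. A call is refused whole if a number of a shift passes 62.5 or a number of a turn 10.7, either way. A call with a gripper value outside its range is refused whole. The fingers move at their own pace and stop on an object; the grip force is fixed at half the most. Time passes only in rows, so rows that do not move let the fingers close. It gives the time, the measured TCP pose, the force, the opening and the grip force at its end, in the units of the state.
- r.sense(): the state, without advancing time (a new reading comes with each control period).
- r.capture(name): name is "scene" or "top" or "wrist"; returns a dict with "pixels" (384x512x3 uint8, red, green, blue), "fovy" (degrees; the focal length in pixels is half the picture's height over the tangent of half this angle, whatever the lens; pixels are square), "cx", "cy" (the principal point, pixels), "origin" and "orientation" of the camera in the world; the wrist camera has in their place "T_tool_cam" (4x4, takes a point from camera to tool coordinates, whose origin is the TCP and whose axes are the flange's). Camera axes: x right, y down, z forward; pixel columns grow to the right and rows downward; lengths in m; the calibration is good to about 2 mm. A picture is of the moment at which its call begins: read the wrist's pose just before it. There is no depth.
- r.finish_job(): hands the job in; it is judged then, once.
The state is a dict: "time_s": time; "joints": joint angles; "joint_velocities": joint speeds; "effort": joint torques, N m; "tcp_pos": TCP position; "ee_rot": TCP orientation; "wrist_force": force on the tool from outside, world axes, zero at the start; "moment": the same for the moment, N m; "gripper_width": opening from 0.0 (shut) to 1.0 (fully open); "gripper_force": force on a finger pad.
Only numpy, scipy, OpenCV 4.12 (cv2) and the standard library are available. Lean on these libraries where they do the work, as an engineer would, in place of code of your own. Each camera call takes 0.05 s, during which the arm holds its last target. There are 200 camera calls.

## Working session

There is one attempt and no reset: what is moved stays moved. The work goes in short steps, Python scripts to look and compute and a shell command to move; the robot and the scene stay as the last step left them, time stands still between calls to the robot, and variables do not carry over. Pictures are saved under pics/ and viewed, at most 10 in all, crops included, and the job is handed in when it is done.

```bash
mkdir -p pics; ls; python3 - <<'E'
from station import r
import cv2,numpy as np
s=r.sense();print(s['time_s'],s['tcp_pos'],np.round(s['ee_rot'],3).tolist(),r.tip_extent,s['wrist_force'],s['gripper_width'])
for n in("scene","top"):
    c=r.capture(n);cv2.imwrite(f"pics/{n}0.png",cv2.resize(c["pixels"][:,:,::-1],None,fx=1.5,fy=1.5));print(n,c["fovy"],c["cx"],c["cy"],np.round(c["origin"],4),np.round(c["orientation"],4).tolist())
E
```

```text
pics
0.0 [ 0.26811865 -0.56393377  0.22946555] [[-0.903, -0.429, -0.001], [-0.429, 0.903, 0.002], [0.0, 0.002, -1.0]] 0.008 [ 0.2588907  -0.1997387  -0.28582565] 1.0024258519465123
scene 57.13468943224952 249.82406599368895 191.1104860942201 [0.2423 0.7936 0.5861] [[-0.8894, -0.2294, 0.3955], [-0.4566, 0.4026, -0.7933], [0.0227, -0.8862, -0.4628]]
top 42.82169479605065 257.03681070435846 199.5841981819756 [0.5133 0.0316 1.6253] [[-0.001, -0.9976, 0.0695], [-1.0, 0.0009, -0.0013], [0.0012, -0.0695, -0.9976]]
```

View pics/scene0.png

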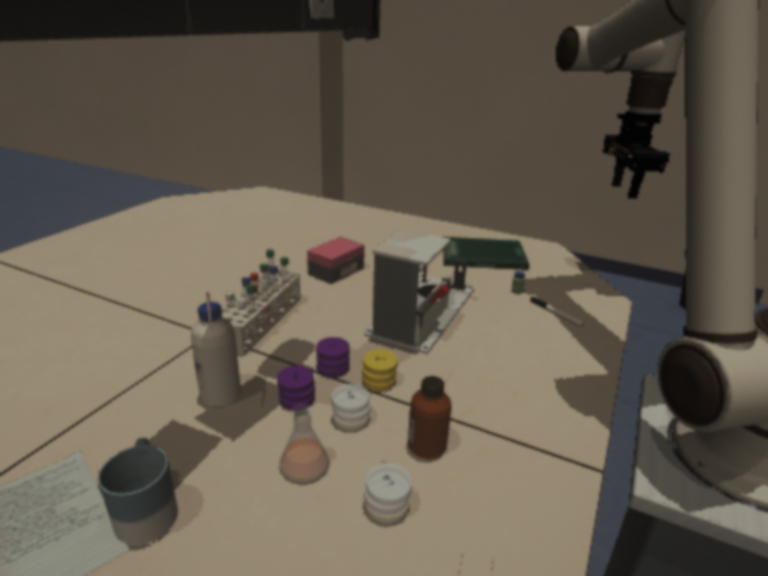

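View pics/top0.png

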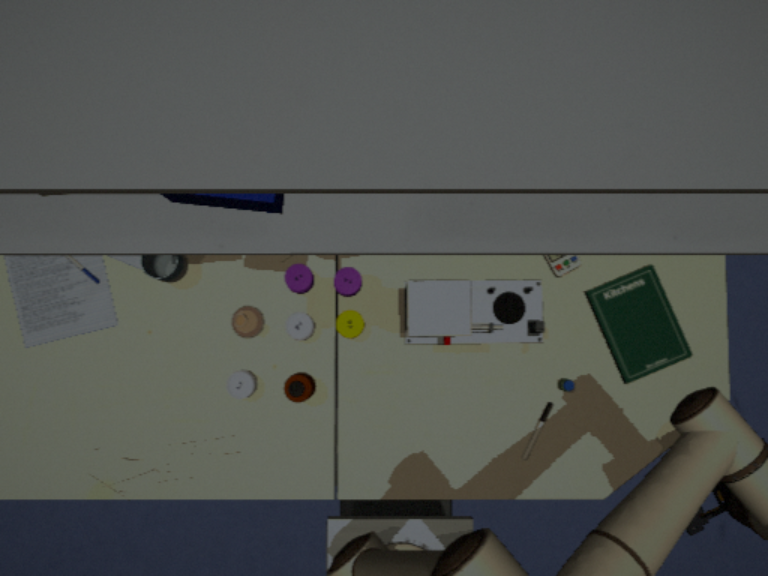

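Scene: white packs at scene (350,407) and (388,493). Top view: white packs at (300,326) and (242,383), yellow at (350,324), purples at (298,279) and (348,282), flask (248,321), brown bottle (299,387), pad (509,308), red tab (447,340), marker (538,430). The white wash bottle is also white-capped nearby, but blue-capped in the scene view at (210,310). The clear/white packs are the target. Next is one close crop, with measurements.

```bash
cat > h.py <<'E'
import numpy as np,cv2
from station import r
def K(c):
    return 192/np.tan(np.radians(c["fovy"]/2))
def pose(c,s=None):
    if "origin" in c: return np.array(c["origin"]),np.array(c["orientation"])
    T=np.array(c["T_tool_cam"]);R=np.array(s["ee_rot"]);return np.array(s["tcp_pos"])+R@T[:3,3],R@T[:3,:3]
def onplane(c,u,v,z,s=None):
    o,R=pose(c,s);d=R@np.array([(u-c["cx"])/K(c),(v-c["cy"])/K(c),1]);return o+d*(z-o[2])/d[2]
def proj(c,p,s=None):
    o,R=pose(c,s);q=R.T@(np.array(p)-o);return c["cx"]+K(c)*q[0]/q[2],c["cy"]+K(c)*q[1]/q[2]
def blobs(c,lo,hi,win=None,amin=15):
    h=cv2.cvtColor(c["pixels"],cv2.COLOR_RGB2HSV);m=cv2.inRange(h,np.array(lo),np.array(hi))
    if win: k=np.zeros_like(m);u0,u1,v0,v1=win;k[v0:v1,u0:u1]=255;m&=k
    n,l,st,ce=cv2.connectedComponentsWithStats(m)
    return [(st[i].tolist(),ce[i].round(2).tolist()) for i in range(1,n) if st[i][4]>=amin]
E
python3 - <<'E'
from h import *
c=r.capture("top")
im=c["pixels"][160:280,130:390,::-1];cv2.imwrite("pics/crop1.png",cv2.resize(im,None,fx=3,fy=3,interpolation=cv2.INTER_CUBIC))
h=cv2.cvtColor(c["pixels"],cv2.COLOR_RGB2HSV)
for u,v in((200,217),(161,255),(210,217),(190,217),(190,240),(233,216),(339,205),(297,227),(360,287)):print(u,v,h[v,u])
print("sat low",blobs(c,(0,0,120),(179,40,255),(140,240,170,280)))
print("dark",blobs(c,(0,0,0),(179,255,50),(300,370,185,232)))
print("red",blobs(c,(0,150,80),(8,255,255),(270,370,200,240),4))
for n,(u,v,z) in dict(A=(200,217,.049),B=(161,255.5,.049),pad=(339.5,205.5,.012),tab=(297.5,227,.1),brown=(199.5,258,.122),flask=(165,214,.05),yel=(233,216,.049),p1=(199,186,.049),p2=(232,188,.049),pen1=(364,271,.006),pen2=(352,305,.006),shelf=(200,169,.4)).items():print(n,onplane(c,u,v,z).round(4))
E
```

```text
200 217 [103  17 106]
161 255 [100  16  98]
210 217 [30 52 79]
190 217 [ 60   7 104]
190 240 [ 39  24 107]
233 216 [ 31 255 106]
339 205 [171 128  14]
297 227 [  0 255  91]
360 287 [22 65 71]
sat low []
dark [([325, 192, 5, 4, 15], [326.93, 193.27]), ([349, 192, 6, 4, 17], [351.29, 193.18]), ([329, 195, 21, 21, 354], [338.93, 204.87]), ([352, 214, 11, 10, 94], [356.38, 218.2]), ([322, 216, 7, 6, 15], [325.73, 219.2])]
red [([297, 225, 3, 5, 15], [298.0, 227.0])]
A [0.5672 0.2132 0.049 ]
B [0.4441 0.3371 0.049 ]
pad [ 0.606  -0.2427  0.012 ]
tab [ 0.534  -0.0962  0.1   ]
brown [0.4396 0.2054 0.122 ]
flask [0.5769 0.3257 0.05  ]
yel [0.5703 0.107  0.049 ]
p1 [0.6674 0.2171 0.049 ]
p2 [0.6608 0.1104 0.049 ]
pen1 [ 0.3909 -0.3214  0.006 ]
pen2 [ 0.2807 -0.2804  0.006 ]
shelf [0.6761 0.1736 0.4   ]
```

View pics/crop1.png

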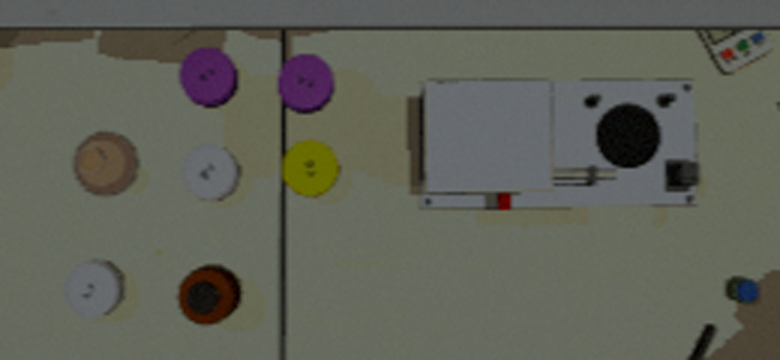

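White packs confirmed: A at crop (211,173), giving (0.566, 0.212), and B at (95,289), giving (0.443, 0.336). Neither is one of the saturated purple or yellow packs. Pad at (629,136). Moving above A.

```bash
python3 -m jog '1 21 55 0 5; 1 21 55 0 5; 1 21 55 0 5; 1 21 55 0 5; 1 21 55 0 0'; python3 -m jog '1 21 55 0 0; 1 21 55 0 0; 1 21 55 0 0; 1 21 55 0 0; 1 21 55 0 0';python3 -m jog '1 21 55 0 0; 1 21 55 0 0; 1 21 55 0 0; 1 21 55 0 0; 1 0 0 0 0'
python3 - <<'E'
from h import *
s=r.sense();c=r.capture("wrist")
print(s['tcp_pos'].round(4),s['ee_rot'].round(3).tolist(),c["fovy"],np.round(c["T_tool_cam"],3).tolist())
print(proj(c,[.566,.212,.049],s),proj(c,[.443,.336,.049],s))
t=r.capture("top");print(t["origin"])
cv2.imwrite("pics/w1.png",c["pixels"][:,:,::-1])
E
```

```text
time_s: 0.78
tcp_pos: [0.3736, -0.2876, 0.2305]
ee_rot: [[-0.702, -0.713, 0.0], [-0.713, 0.702, 0.0], [-0.0, -0.0, -1.0]]
wrist_force: [1.6, 0.5, -0.1]
gripper_width: 0.998
gripper_force: 0.0
time_s: 1.4
tcp_pos: [0.4786, -0.0124, 0.2306]
ee_rot: [[-0.702, -0.713, 0.0], [-0.713, 0.702, 0.0], [-0.0, -0.0, -1.0]]
wrist_force: [2.1, -0.4, -0.3]
gripper_width: 1.0
gripper_force: 0.0
time_s: 2.02
tcp_pos: [0.563, 0.209, 0.229]
ee_rot: [[-0.699, -0.715, -0.001], [-0.715, 0.699, -0.001], [0.001, 0.0, -1.0]]
wrist_force: [-0.3, -0.2, 0.1]
gripper_width: 0.999
gripper_force: 0.0
[0.563 0.209 0.229] [[-0.699, -0.715, -0.001], [-0.715, 0.699, -0.001], [0.001, 0.0, -1.0]] 62.7105592530224 [[-0.0, -0.965, -0.263, 0.072], [1.0, -0.001, 0.002, 0.001], [-0.002, -0.263, 0.965, -0.154], [0.0, 0.0, 0.0, 1.0]]
(np.float64(258.5382977037732), np.float64(184.27455899404342)) (np.float64(418.6044071928616), np.float64(186.49170247244896))
[0.51334482 0.03155895 1.62530899]
```

View pics/w1.png

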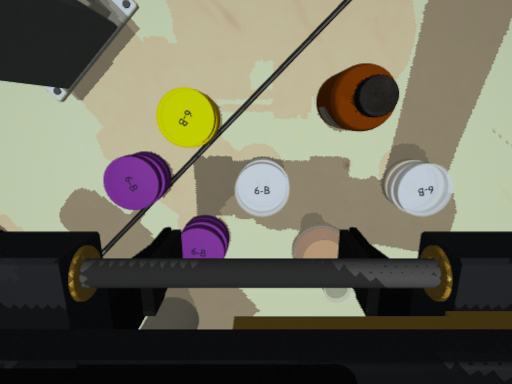

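The wrist view shows white A at (262,188) and B at (428,189), 3 to 11 px from the predictions. A ≈ (0.566, 0.217), B ≈ (0.435, 0.344). Next I descend and squeeze it in two perpendicular directions to centre it.

```bash
python3 -m jog '1 3 8 -55 0; 1 0 0 -55 0; 1 0 0 -50 0; 1 0 0 -35 0; 1 0 0 -14 0'; python3 -m jog '0.6 0 0 0 0; 0 0 0 0 0; 0 0 0 0 0; 0 0 0 0 0;0 0 0 0 0'
```

```text
time_s: 2.75
tcp_pos: [0.5641, 0.2116, 0.0198]
ee_rot: [[-0.703, -0.711, -0.003], [-0.711, 0.703, -0.002], [0.004, 0.001, -1.0]]
wrist_force: [0.6, 1.8, 0.7]
gripper_width: 0.999
gripper_force: 0.0
time_s: 3.38
tcp_pos: [0.566, 0.214, 0.023]
ee_rot: [[-0.702, -0.713, 0.002], [-0.713, 0.702, 0.001], [-0.002, -0.001, -1.0]]
wrist_force: [-1.0, -0.6, 5.6]
gripper_width: 0.687
gripper_force: 30.0
```

```bash
python3 -m jog '1 0 0 0 0; 1 0 0 0 0; 1 0 0 0 -10; 1 0 0 0 -10; 1 0 0 0 -10'; python3 -m jog '1 0 0 0 -10; 1 0 0 0 -10; 1 0 0 0 -10; 1 0 0 0 -10; 1 0 0 0 -10';python3 -m jog '1 0 0 0 -10; 0.6 0 0 0 0; 0 0 0 0 0; 0 0 0 0 0; 0 0 0 0 0'; python3 -m jog '0 0 0 0 0'
```

```text
time_s: 4.0
tcp_pos: [0.5651, 0.2134, 0.0211]
ee_rot: [[-0.965, -0.26, -0.001], [-0.26, 0.966, -0.0], [0.001, -0.0, -1.0]]
wrist_force: [-0.3, 0.4, 0.1]
gripper_width: 0.994
gripper_force: 0.0
time_s: 4.62
tcp_pos: [0.5651, 0.2134, 0.0211]
ee_rot: [[-0.82, 0.572, -0.001], [0.572, 0.82, -0.0], [0.0, -0.001, -1.0]]
wrist_force: [0.4, -0.4, -0.2]
gripper_width: 0.998
gripper_force: 0.0
time_s: 5.25
tcp_pos: [0.5654, 0.2136, 0.0215]
ee_rot: [[-0.713, 0.701, 0.0], [0.701, 0.713, 0.0], [0.0, 0.0, -1.0]]
wrist_force: [0.1, 0.1, 0.3]
gripper_width: 0.683
gripper_force: 30.0
time_s: 5.38
tcp_pos: [0.5654, 0.2136, 0.0215]
ee_rot: [[-0.713, 0.702, -0.0], [0.702, 0.713, 0.0], [0.0, -0.0, -1.0]]
wrist_force: [-0.1, -0.6, -0.5]
gripper_width: 0.688
gripper_force: 30.0
```

```bash
python3 -m jog '0 0 0 30 0; 0 0 0 60 0; 0 0 0 60 0; 0 -20 -20 50 0; 0 -50 -30 20 0'; python3 -m jog '0 -40 -40 0 10; 0 0 -60 0 10; 0 0 -60 0 10; 0 0 -60 0 10; 0 0 -60 0 4.6'; python3 -m jog '0 0 -60 0 0; 0 0 -60 0 0; 0 0 -60 0 0; 0 40 -40 0 0; 0 60 -7 0 0'; python3 -m jog '0 51 0 0 0; 0 0 0 0 0'
cat >> h.py <<'E'
def look(name,view=None):
    s=r.sense();c=r.capture(name)
    return s,c
E
python3 - <<'E'
from h import *
s,c=look("wrist");print(s['tcp_pos'].round(4),s['gripper_width'])
cv2.imwrite("pics/w2.png",c["pixels"][:,:,::-1])
print("pad pred",proj(c,[.606,-.2427,.012],s))
for b in blobs(c,(0,0,0),(179,255,60),(256,512,0,260),60):print(b)
t=r.capture("top");print(blobs(t,(0,150,80),(8,255,255),(270,370,200,240),4))
E
```

```text
time_s: 6.0
tcp_pos: [0.4969, 0.1642, 0.2446]
ee_rot: [[-0.713, 0.702, 0.006], [0.702, 0.713, 0.003], [-0.002, 0.006, -1.0]]
wrist_force: [-0.5, -0.4, -0.4]
gripper_width: 0.686
gripper_force: 30.0
time_s: 6.62
tcp_pos: [0.4559, -0.1029, 0.2418]
ee_rot: [[-0.999, 0.039, 0.001], [0.039, 0.999, 0.0], [-0.001, 0.0, -1.0]]
wrist_force: [0.5, 1.1, -0.6]
gripper_width: 0.688
gripper_force: 30.0
time_s: 7.25
tcp_pos: [0.5557, -0.3316, 0.2417]
ee_rot: [[-0.999, 0.048, -0.0], [0.048, 0.999, -0.0], [0.0, -0.0, -1.0]]
wrist_force: [1.1, -0.7, -0.3]
gripper_width: 0.688
gripper_force: 30.0
time_s: 7.5
tcp_pos: [0.6094, -0.328, 0.2384]
ee_rot: [[-0.999, 0.042, -0.003], [0.042, 0.999, 0.001], [0.003, 0.001, -1.0]]
wrist_force: [-0.8, 0.5, -0.5]
gripper_width: 0.687
gripper_force: 30.0
[ 0.6094 -0.328   0.2384] 0.6870270044385396
pad pred (np.float64(328.29808565097807), np.float64(168.10878651143202))
([277, 125, 25, 27, 270], [287.24, 141.27])
([303, 141, 57, 57, 2570], [330.89, 168.74])
([417, 179, 95, 72, 3121], [477.95, 211.54])
([357, 193, 23, 20, 197], [367.28, 201.6])
([295, 196, 12, 16, 86], [300.6, 201.84])
([256, 228, 130, 32, 787], [331.41, 247.43])
([374, 232, 138, 28, 3144], [439.27, 245.95])
[]
```

View pics/w2.png

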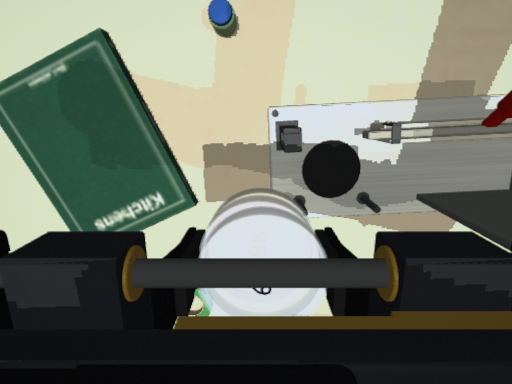

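Pad at (331,169), keeper at (290,139), bolt at (385,130), tab at (505,110). The wrist and top views agree within 3 mm, so pad ≈ (0.607, -0.240), dock yaw ≈ 0.

```bash
python3 -m jog '0 0 44 0 2.4; 0 -2 44 0 0; 0 0 0 -60 0; 0 0 0 -40 0; 0 0 0 0 0'
```

```text
time_s: 8.22
tcp_pos: [0.6019, -0.24, 0.1391]
ee_rot: [[-1.0, 0.002, -0.007], [0.002, 1.0, 0.002], [0.007, 0.002, -1.0]]
wrist_force: [-0.0, -0.2, 1.0]
gripper_width: 0.687
gripper_force: 30.0
```

```bash
python3 -m jog '0 5 0 -40 0; 0 0 0 -40 0; 0 0 0 -12 0; 0 0 0 0 0; 0 0 0 -4 0'; python3 -m jog '0 0 0 -4 0; 0 0 0 -2 0; 0 0 0 0 0'
```

```text
time_s: 8.85
tcp_pos: [0.6122, -0.241, 0.0485]
ee_rot: [[-1.0, 0.001, 0.005], [0.001, 1.0, -0.001], [-0.005, -0.001, -1.0]]
wrist_force: [0.1, -0.3, 0.4]
gripper_width: 0.689
gripper_force: 30.0
time_s: 9.22
tcp_pos: [0.6102, -0.2404, 0.0396]
ee_rot: [[-1.0, 0.001, -0.0], [0.001, 1.0, -0.0], [0.0, -0.0, -1.0]]
wrist_force: [0.9, -1.1, -0.9]
gripper_width: 0.687
gripper_force: 30.0
```

```bash
python3 -m jog '0 -3 0 0 0; 0 0 0 -2 0; 0 0 0 -2 0; 0 0 0 0 0; 0 0 0 0 0'; python3 -m jog '0 0 0 -1 0; 0 0 0 0 0; 0 0 0 0 0'
```

```text
time_s: 9.85
tcp_pos: [0.6073, -0.2405, 0.0355]
ee_rot: [[-1.0, 0.001, -0.0], [0.001, 1.0, -0.0], [0.0, -0.0, -1.0]]
wrist_force: [0.5, 0.5, 0.2]
gripper_width: 0.687
gripper_force: 30.0
time_s: 10.22
tcp_pos: [0.6073, -0.2405, 0.0346]
ee_rot: [[-1.0, 0.001, -0.0], [0.001, 1.0, 0.0], [0.0, 0.0, -1.0]]
wrist_force: [-0.6, -0.9, -0.8]
gripper_width: 0.691
gripper_force: 30.0
```

```bash
python3 -m jog '0 0 0 -1 0; 0 0 0 0 0; 0 0 0 0 0'; python3 -m jog '0 0 0 -1 0; 0 0 0 0 0; 0 0 0 0 0'
```

```text
time_s: 10.6
tcp_pos: [0.6073, -0.2405, 0.0335]
ee_rot: [[-1.0, 0.001, 0.0], [0.001, 1.0, 0.0], [-0.0, 0.0, -1.0]]
wrist_force: [0.9, 0.1, -0.2]
gripper_width: 0.688
gripper_force: 30.0
time_s: 10.98
tcp_pos: [0.6073, -0.2405, 0.0335]
ee_rot: [[-1.0, 0.001, 0.0], [0.001, 1.0, -0.0], [-0.0, -0.0, -1.0]]
wrist_force: [-1.3, 0.5, 5.7]
gripper_width: 0.691
gripper_force: 30.0
```

```bash
python3 -m jog '1 0 0 0 0; 1 0 0 0 0; 1 0 0 0 0; 1 0 0 10 0; 1 0 0 40 0'; python3 -m jog '1 0 0 60 0; 1 0 0 60 0; 1 -20 0 32 0; 1 -57 20 0 0; 1 -45 40 0 0'; python3 -m jog '1 -20 58 0 10; 1 -20 58 0 10; 1 -10 60 0 10; 1 0 60 0 10; 1 0 60 0 5'; python3 -m jog '1 0 60 0 0; 1 0 60 0 0; 1 0 58 0 0; 1 0 58 0 0; 1 0 52 0 0'; python3 -m jog '1 0 0 0 0'
python3 - <<'E'
from h import *
s,c=look("wrist");print(s['tcp_pos'].round(4))
cv2.imwrite("pics/w3.png",c["pixels"][:,:,::-1]);print(proj(c,[.435,.344,.049],s))
E
```

```text
time_s: 11.6
tcp_pos: [0.6055, -0.2401, 0.0808]
ee_rot: [[-1.0, 0.002, -0.006], [0.002, 1.0, 0.001], [0.006, 0.001, -1.0]]
wrist_force: [-0.1, 0.0, 0.5]
gripper_width: 0.995
gripper_force: 0.0
time_s: 12.22
tcp_pos: [0.4837, -0.1806, 0.2355]
ee_rot: [[-1.0, 0.004, 0.002], [0.004, 1.0, -0.0], [-0.002, -0.0, -1.0]]
wrist_force: [-1.0, 0.8, 0.7]
gripper_width: 1.001
gripper_force: 0.0
time_s: 12.85
tcp_pos: [0.4349, 0.1175, 0.2359]
ee_rot: [[-0.705, -0.709, 0.002], [-0.709, 0.705, 0.001], [-0.003, -0.001, -1.0]]
wrist_force: [1.9, 0.0, -0.6]
gripper_width: 0.999
gripper_force: 0.0
time_s: 13.48
tcp_pos: [0.435, 0.4057, 0.2354]
ee_rot: [[-0.707, -0.707, 0.001], [-0.707, 0.707, 0.001], [-0.001, 0.0, -1.0]]
wrist_force: [-0.2, -0.2, 0.4]
gripper_width: 1.002
gripper_force: 0.0
time_s: 13.6
tcp_pos: [0.4349, 0.4066, 0.2342]
ee_rot: [[-0.706, -0.708, 0.0], [-0.708, 0.706, 0.0], [-0.0, 0.0, -1.0]]
wrist_force: [0.8, -0.5, -0.6]
gripper_width: 0.998
gripper_force: 0.0
[0.4349 0.4066 0.2342]
(np.float64(216.95207304865056), np.float64(138.43787921724694))
```

View pics/w3.png

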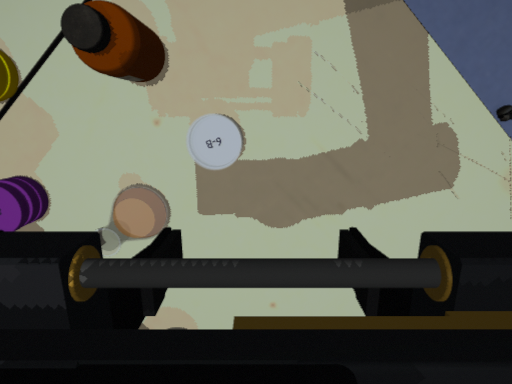

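B's top is at (215,141), so B ≈ (0.438, 0.3445). Flask at (140,212) and brown bottle at (115,40) are clear.

```bash
python3 -m jog '1 3 -61 0 0; 1 0 0 -55 0; 1 0 0 -55 0; 1 0 0 -55 0; 1 0 0 -30 0'; python3 -m jog '1 0 0 -18 0; 0.6 0 0 0 0; 0 0 0 0 0; 0 0 0 0 0; 0 0 0 0 0'; python3 -m jog '1 0 0 0 0; 1 0 0 0 0; 1 0 0 0 -10; 1 0 0 0 -10; 1 0 0 0 -10'; python3 -m jog '1 0 0 0 -10; 1 0 0 0 -10; 1 0 0 0 -10; 1 0 0 0 -10; 1 0 0 0 -10';python3 -m jog '1 0 0 0 -10; 0.6 0 0 0 0; 0 0 0 0 0; 0 0 0 0 0; 0 0 0 0 0'; python3 -m jog '0 0 0 0 0'
```

```text
time_s: 14.28
tcp_pos: [0.4375, 0.3398, 0.0378]
ee_rot: [[-0.709, -0.705, -0.002], [-0.705, 0.709, -0.003], [0.003, -0.0, -1.0]]
wrist_force: [0.9, -0.2, 1.0]
gripper_width: 0.997
gripper_force: 0.0
time_s: 14.9
tcp_pos: [0.4387, 0.343, 0.0228]
ee_rot: [[-0.708, -0.706, 0.001], [-0.706, 0.708, 0.001], [-0.002, 0.0, -1.0]]
wrist_force: [-0.4, -0.9, 4.3]
gripper_width: 0.689
gripper_force: 30.0
time_s: 15.52
tcp_pos: [0.4383, 0.3427, 0.0214]
ee_rot: [[-0.968, -0.252, 0.0], [-0.252, 0.968, 0.0], [-0.0, 0.0, -1.0]]
wrist_force: [-0.4, -0.1, 0.7]
gripper_width: 0.996
gripper_force: 0.0
time_s: 16.15
tcp_pos: [0.4418, 0.3398, 0.0211]
ee_rot: [[-0.822, 0.569, -0.011], [0.569, 0.822, 0.008], [0.014, 0.0, -1.0]]
wrist_force: [-0.1, 1.4, -0.5]
gripper_width: 0.999
gripper_force: 0.0
time_s: 16.77
tcp_pos: [0.4563, 0.3243, 0.0169]
ee_rot: [[-0.734, 0.677, -0.048], [0.675, 0.736, 0.052], [0.07, 0.005, -0.998]]
wrist_force: [-0.5, 1.6, 0.4]
gripper_width: 0.631
gripper_force: 0.1
time_s: 16.9
tcp_pos: [0.4564, 0.3241, 0.0169]
ee_rot: [[-0.734, 0.677, -0.048], [0.675, 0.736, 0.052], [0.07, 0.005, -0.997]]
wrist_force: [-0.4, 0.4, 1.0]
gripper_width: 0.514
gripper_force: 0.7
```

The pose was pulled off, probably by a joint limit, and the gripper is closing past the pack. Stopping to look.

```bash
python3 - <<'E'
from h import *
s,c=look("wrist");print(s['joints'].round(2),s['wrist_force'],s['gripper_width'])
t=r.capture("scene")
im=np.vstack([c["pixels"][100:,:],t["pixels"][200:370,100:330].repeat(2,0).repeat(2,1)[:, :512] if 0 else cv2.resize(t["pixels"][180:360,90:330],(512,384))])[:,:,::-1]
cv2.imwrite("pics/w4.png",cv2.resize(im,(460,600)))
E
```

```text
[  49.63   30.07  -20.03   -6.32  -39.6  -177.4 ] [-0.35540614  0.41070523  0.98293225] 0.5142619582806571
```

View pics/w4.png

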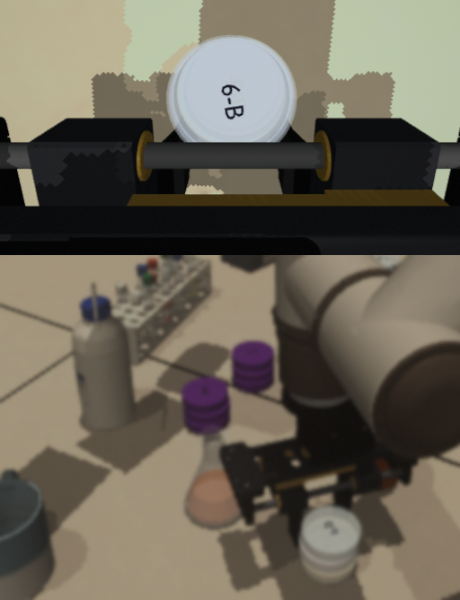

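j6 hit its limit at -177.4, so the tool tilted away. The pack still stands upright just outside the fingers at (232,95), and flask, bottles and purples are all standing. Opening, turning back, and re-centring within the joint range.

```bash
python3 -m jog '1 0 0 0 0; 1 0 0 0 0; 1 0 0 0 0;1 0 0 0 5; 1 0 0 0 5'; python3 -m jog '1 0 0 0 5; 1 0 0 0 5; 1 0 0 0 5; 1 0 0 0 5; 1 0 0 0 0';python3 -m jog '0.6 0 0 0 0; 0 0 0 0 0; 0 0 0 0 0; 0 0 0 0 0; 0 0 0 0 0'
```

```text
time_s: 17.62
tcp_pos: [0.4567, 0.3236, 0.0167]
ee_rot: [[-0.841, 0.538, -0.057], [0.536, 0.843, 0.042], [0.071, 0.005, -0.997]]
wrist_force: [0.3, 0.6, -0.5]
gripper_width: 0.904
gripper_force: 0.0
time_s: 18.25
tcp_pos: [0.4568, 0.3238, 0.0167]
ee_rot: [[-0.973, 0.221, -0.068], [0.22, 0.975, 0.021], [0.07, 0.005, -0.998]]
wrist_force: [0.1, -0.4, -0.7]
gripper_width: 1.002
gripper_force: 0.0
time_s: 18.88
tcp_pos: [0.4568, 0.3238, 0.0168]
ee_rot: [[-0.973, 0.22, -0.068], [0.219, 0.975, 0.021], [0.07, 0.006, -0.997]]
wrist_force: [0.5, 1.2, -0.5]
gripper_width: 0.516
gripper_force: 0.1
```

The tilt of 4° persists, but it lies about the jaw axis and turning about world z keeps the pack vertical, so it does no harm. Lifting clear and relocating B numerically.

```bash
python3 -m jog '1 0 0 0 0; 1 0 0 0 0; 1 0 0 50 0; 1 0 0 60 0; 1 0 0 60 0'; python3 -m jog '1 0 0 0 0'
cat >> h.py <<'E'
def white(c,win,z,s,amin=800):
    out=[]
    h=cv2.cvtColor(c["pixels"],cv2.COLOR_RGB2HSV);m=cv2.inRange(h,np.array((95,5,120)),np.array((125,80,255)))
    k=np.zeros_like(m);u0,u1,v0,v1=win;k[v0:v1,u0:u1]=255;m=cv2.morphologyEx(m&k,cv2.MORPH_CLOSE,np.ones((5,5)))
    for q in cv2.findContours(m,cv2.RETR_EXTERNAL,cv2.CHAIN_APPROX_NONE)[0]:
        if cv2.contourArea(q)>amin:
            e=cv2.fitEllipse(q);out.append((np.round(e[0],1),np.round(e[1],1),onplane(c,*e[0],z,s).round(4)))
    return out
E
python3 - <<'E'
from h import *
s,c=look("wrist");print(s['tcp_pos'].round(4),s['ee_rot'].round(3).tolist(),s['joints'].round(1))
for w in white(c,(0,512,0,240),.049,s,300):print(w)
cv2.imwrite("pics/w5.png",c["pixels"][:,:,::-1])
E
```

```text
time_s: 19.5
tcp_pos: [0.4563, 0.3232, 0.1884]
ee_rot: [[-0.973, 0.22, -0.068], [0.219, 0.976, 0.02], [0.071, 0.004, -0.997]]
wrist_force: [1.1, 0.3, -1.2]
gripper_width: 0.967
gripper_force: 0.0
time_s: 19.62
tcp_pos: [0.4589, 0.3257, 0.1926]
ee_rot: [[-0.974, 0.219, -0.059], [0.218, 0.976, 0.029], [0.064, 0.015, -0.998]]
wrist_force: [-0.1, -0.6, -1.3]
gripper_width: 0.99
gripper_force: 0.0
[0.4589 0.3257 0.1926] [[-0.974, 0.219, -0.059], [0.218, 0.976, 0.029], [0.064, 0.015, -0.998]] [  49.8   18.7   -8.9   -4.1  -63.4 -150.6]
(array([258.9, 159.6]), array([59.4, 59.7]), array([0.4223, 0.3361, 0.049 ]))
```

B found at (0.4223, 0.3361) with the right size. Turning to the diagonal, then descending and squeezing twice within the j6 range.

```bash
python3 -m jog '1 -34 12 0 10; 1 0 0 0 10; 1 0 0 0 10; 1 0 0 0 10; 1 0 0 0 10'; python3 -m jog '1 0 0 0 8; 1 0 0 -30 0; 1 0 0 0 0; 1 0 0 0 0'; python3 - <<'E'
from h import *
s,c=look("wrist");print(s['tcp_pos'].round(4),s['ee_rot'].round(3).tolist(),s['joints'].round(1))
for w in white(c,(0,512,0,240),.049,s,300):print(w)
E
```

```text
time_s: 20.3
tcp_pos: [0.4218, 0.3348, 0.1846]
ee_rot: [[-0.79, -0.61, -0.062], [-0.609, 0.792, -0.042], [0.075, 0.005, -0.997]]
wrist_force: [0.0, -0.3, 1.1]
gripper_width: 1.004
gripper_force: 0.0
time_s: 20.8
tcp_pos: [0.4228, 0.3356, 0.1565]
ee_rot: [[-0.701, -0.711, -0.054], [-0.709, 0.703, -0.048], [0.072, 0.005, -0.997]]
wrist_force: [-0.4, -0.2, 0.1]
gripper_width: 1.0
gripper_force: 0.0
[0.4228 0.3356 0.1565] [[-0.701, -0.711, -0.054], [-0.709, 0.703, -0.048], [0.072, 0.005, -0.997]] [ 55.1  19.7 -14.3  -1.1 -60.  -99.2]
(array([258. , 205.8]), array([64.1, 65.8]), array([0.4223, 0.3351, 0.049 ]))
```

```bash
python3 -m jog '1 0 0 -55 0; 1 0 0 -50 0; 1 0 0 -30 0; 0.6 0 0 0 0; 0 0 0 0 0'; python3 -m jog '0 0 0 0 0; 0 0 0 0 0; 1 0 0 0 0; 1 0 0 0 0; 1 0 0 0 0'; python3 -m jog '1 0 0 0 10; 1 0 0 0 10; 1 0 0 0 10; 1 0 0 0 10; 1 0 0 0 10';python3 -m jog '1 0 0 0 10; 1 0 0 0 10; 1 0 0 0 10; 1 0 0 0 10; 0.6 0 0 0 0'; python3 -m jog '0 0 0 0 0; 0 0 0 0 0; 0 0 0 0 0; 0 0 0 0 0'
```

```text
time_s: 21.48
tcp_pos: [0.4237, 0.3369, 0.0234]
ee_rot: [[-0.701, -0.711, -0.051], [-0.71, 0.703, -0.044], [0.067, 0.005, -0.998]]
wrist_force: [0.6, -0.3, 1.5]
gripper_width: 0.851
gripper_force: 0.0
time_s: 22.1
tcp_pos: [0.4226, 0.3356, 0.0216]
ee_rot: [[-0.701, -0.711, -0.054], [-0.709, 0.703, -0.047], [0.071, 0.005, -0.997]]
wrist_force: [0.3, 0.2, 0.2]
gripper_width: 0.935
gripper_force: 0.0
time_s: 22.72
tcp_pos: [0.4226, 0.3356, 0.0215]
ee_rot: [[0.098, -0.995, 0.001], [-0.993, -0.098, -0.071], [0.071, 0.006, -0.997]]
wrist_force: [-0.1, -0.5, 0.2]
gripper_width: 0.995
gripper_force: 0.0
time_s: 23.35
tcp_pos: [0.4225, 0.3354, 0.0216]
ee_rot: [[0.708, -0.705, 0.046], [-0.703, -0.709, -0.054], [0.071, 0.006, -0.997]]
wrist_force: [-0.0, 0.2, 0.2]
gripper_width: 0.953
gripper_force: 0.0
time_s: 23.85
tcp_pos: [0.4228, 0.3358, 0.0218]
ee_rot: [[0.709, -0.704, 0.046], [-0.702, -0.71, -0.053], [0.071, 0.005, -0.997]]
wrist_force: [0.1, 0.2, -0.2]
gripper_width: 0.687
gripper_force: 30.0
```

```bash
python3 -m jog '0 0 0 30 0; 0 0 0 60 0; 0 0 0 60 0; 0 0 0 60 0; 0 5 -50 14 -10'; python3 -m jog '0 5 -58 0 -10; 0 5 -58 0 -10; 0 5 -58 0 -10; 0 5 -58 0 -10; 0 5 -58 0 -10'; python3 -m jog '0 0 -58 0 -10; 0 0 -58 0 -10; 0 10 -58 0 -10; 0 30 -50 0 -10; 0 50 -10 0 -10'; python3 -m jog '0 50 0 0 -10; 0 20 0 0 -10; 0 0 0 0 -5; 0 0 0 0 0; 0 0 0 0 0'
```

```text
time_s: 24.48
tcp_pos: [0.4293, 0.2886, 0.2504]
ee_rot: [[0.575, -0.817, 0.043], [-0.815, -0.577, -0.054], [0.069, -0.004, -0.998]]
wrist_force: [0.8, -0.4, -1.2]
gripper_width: 0.689
gripper_force: 30.0
time_s: 25.1
tcp_pos: [0.4523, -0.006, 0.2459]
ee_rot: [[-0.258, -0.966, -0.023], [-0.964, 0.259, -0.066], [0.07, 0.005, -0.998]]
wrist_force: [0.7, 0.4, -0.6]
gripper_width: 0.687
gripper_force: 30.0
time_s: 25.72
tcp_pos: [0.5421, -0.2414, 0.2459]
ee_rot: [[-0.906, -0.417, -0.067], [-0.417, 0.909, -0.025], [0.071, 0.005, -0.997]]
wrist_force: [1.1, 0.3, -0.1]
gripper_width: 0.688
gripper_force: 30.0
time_s: 26.35
tcp_pos: [0.6124, -0.2382, 0.2458]
ee_rot: [[-0.997, -0.006, -0.071], [-0.007, 1.0, 0.005], [0.071, 0.005, -0.997]]
wrist_force: [0.5, 0.4, -0.7]
gripper_width: 0.691
gripper_force: 30.0
```

```bash
python3 -m jog '0 -5 -2 -50 0; 0 0 0 -50 0; 0 0 0 -40 0; 0 0 0 0 0; 0 0 0 0 0'; python3 -m jog '0 0 0 -10 0; 0 0 0 0 0; 0 0 0 0 0'
```

```text
time_s: 26.98
tcp_pos: [0.6089, -0.2407, 0.108]
ee_rot: [[-0.998, -0.006, -0.067], [-0.007, 1.0, 0.004], [0.067, 0.004, -0.998]]
wrist_force: [-0.3, -0.3, 0.1]
gripper_width: 0.691
gripper_force: 30.0
time_s: 27.35
tcp_pos: [0.608, -0.2403, 0.0963]
ee_rot: [[-0.998, -0.005, -0.07], [-0.006, 1.0, 0.005], [0.07, 0.005, -0.998]]
wrist_force: [-0.0, 0.2, -0.7]
gripper_width: 0.686
gripper_force: 30.0
```

```bash
python3 -m jog '0 -0.5 0 -5 0; 0 0 0 -4 0; 0 0 0 -2 0; 0 0 0 0 0; 0 0 0 0 0'; python3 -m jog '0 0 0 -1 0; 0 0 0 0 0; 0 0 0 0 0'; python3 -m jog '0 0 0 -1 0; 0 0 0 0 0; 0 0 0 0 0'
```

```text
time_s: 27.98
tcp_pos: [0.6073, -0.2403, 0.0848]
ee_rot: [[-0.997, -0.005, -0.071], [-0.006, 1.0, 0.005], [0.07, 0.005, -0.997]]
wrist_force: [0.5, -0.2, -1.0]
gripper_width: 0.691
gripper_force: 30.0
time_s: 28.35
tcp_pos: [0.6072, -0.2402, 0.0838]
ee_rot: [[-0.997, -0.005, -0.071], [-0.006, 1.0, 0.005], [0.071, 0.005, -0.997]]
wrist_force: [-0.3, -0.1, -0.4]
gripper_width: 0.688
gripper_force: 30.0
time_s: 28.72
tcp_pos: [0.6073, -0.2403, 0.0828]
ee_rot: [[-0.997, -0.005, -0.07], [-0.006, 1.0, 0.005], [0.07, 0.005, -0.998]]
wrist_force: [0.2, -0.1, -0.7]
gripper_width: 0.694
gripper_force: 30.0
```

```bash
python3 -m jog '0 0 0 -1 0; 0 0 0 0 0; 0 0 0 0 0'
```

```text
time_s: 29.1
tcp_pos: [0.6073, -0.2402, 0.0828]
ee_rot: [[-0.998, -0.005, -0.07], [-0.006, 1.0, 0.005], [0.07, 0.005, -0.998]]
wrist_force: [-1.1, 2.0, 4.8]
gripper_width: 0.685
gripper_force: 30.0
```

Contact felt at the expected height. Releasing, lifting and checking the pile and the tab.

```bash
python3 -m jog '1 0 0 0 0; 1 0 0 0 0; 1 0 0 0 0; 1 0 0 10 0; 1 0 0 40 0'; python3 -m jog '1 0 0 60 0; 1 0 0 42 0; 1 0 0 0 0; 1 0 0 0 0'
python3 - <<'E'
from h import *
s,c=look("wrist");print(s['tcp_pos'].round(4),s['joints'].round(1))
cv2.imwrite("pics/w6.png",c["pixels"][:,:,::-1])
print(white(c,(150,350,0,240),.110,s,300), proj(c,[.6073,-.2403,.11],s),proj(c,[.6073,-.2403,.061],s))
for b in blobs(c,(0,150,60),(8,255,255),(256,512,0,240),20)+blobs(c,(172,150,60),(179,255,255),(256,512,0,240),20):print(b,onplane(c,*b[1],.1,s).round(4))
t=r.capture("top");print([ (b,onplane(t,*b[1],.1).round(4)) for b in blobs(t,(0,150,60),(8,255,255),(270,370,200,240),3)])
E
```

```text
time_s: 29.72
tcp_pos: [0.6056, -0.2399, 0.13]
ee_rot: [[-0.997, -0.005, -0.077], [-0.005, 1.0, 0.006], [0.077, 0.007, -0.997]]
wrist_force: [1.1, -1.1, 0.5]
gripper_width: 0.993
gripper_force: 0.0
time_s: 30.22
tcp_pos: [0.6068, -0.24, 0.2336]
ee_rot: [[-0.997, -0.005, -0.071], [-0.005, 1.0, 0.006], [0.071, 0.006, -0.997]]
wrist_force: [0.5, 0.3, 0.1]
gripper_width: 1.0
gripper_force: 0.0
[ 0.6068 -0.24    0.2336] [ -7.3  26.7   8.1   0.2 -75.5 -82.4]
[(array([250.9, 203.8]), array([64. , 91.4]), array([ 0.607 , -0.2465,  0.11  ])), (array([251.6, 138.3]), array([ 34.4, 118. ]), array([ 0.5479, -0.2458,  0.11  ]))] (np.float64(257.6063398835962), np.float64(204.2030149320253)) (np.float64(257.55306804986486), np.float64(194.4730197188459))
([396, 114, 34, 37, 599], [414.82, 131.27]) [ 0.541 -0.097  0.1  ]
[]
```

View pics/w6.png

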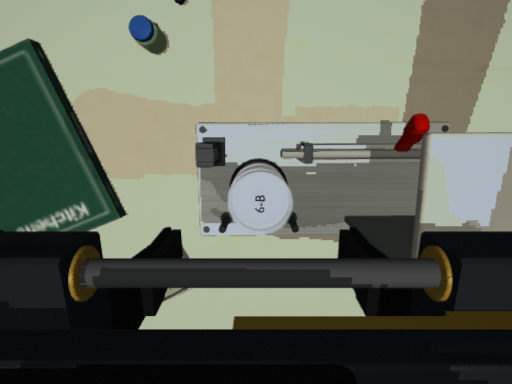

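The view shows the pile upright and centred on the pad, at (261,200). The red tab at (415,131) sits beside and under the roof edge at about column 425. Only yaw can be commanded, but beyond maximum reach the arm tilts the tool outward and that tilt persists. I'll use this in the free space to the right, jaws tangential.

```bash
python3 -m jog '0.4 -30 -46 4 -6.7; 0.4 -30 -46 4 -6.7; 0.4 -31 -46 4 -6.7; 0.4 -31 -46 4 -6.7; 0.4 -31 -46 0 -6.7'; python3 -m jog '0.4 -31 -46 0 -6.7; 0.4 -31 -46 0 -6.7; 0.4 -31 -46 0 -6.7; 0.4 -31 -46 0 -6.7; 0.4 -30 -46 0 -6.7'; python3 -m jog '0.4 12 -28 0 0; 0.4 12 -28 0 0; 0.4 12 -28 0 0;0.4 8 -18 0 0; 0.4 0 0 0 0'; python3 -c "
from h import *
print(r.sense()['joints'].round(1))"
```

```text
time_s: 30.95
tcp_pos: [0.4529, -0.4714, 0.2487]
ee_rot: [[-0.833, 0.551, -0.058], [0.549, 0.835, 0.044], [0.073, 0.005, -0.997]]
wrist_force: [1.6, 0.3, 0.1]
gripper_width: 0.516
gripper_force: 0.0
time_s: 31.58
tcp_pos: [0.2989, -0.7013, 0.2479]
ee_rot: [[-0.391, 0.92, -0.024], [0.917, 0.392, 0.07], [0.074, 0.005, -0.997]]
wrist_force: [0.3, -0.5, 0.1]
gripper_width: 0.399
gripper_force: 0.0
time_s: 32.2
tcp_pos: [0.3446, -0.8028, 0.2437]
ee_rot: [[-0.394, 0.919, -0.026], [0.916, 0.395, 0.073], [0.077, 0.005, -0.997]]
wrist_force: [-0.1, -0.2, -0.2]
gripper_width: 0.398
gripper_force: 0.0
[ -56.6   55.3   63.9   -1.1 -102.8 -100.3]
```

```bash
python3 -m jog '0.4 16 -37 0 0; 0.4 16 -37 0 0'; python3 -m jog '0.4 16 -37 0 0; 0.4 0 0 0 0';  python3 -c "
from h import *
print(r.sense()['joints'].round(1))"
```

```text
time_s: 32.45
tcp_pos: [0.3608, -0.8392, 0.2277]
ee_rot: [[-0.396, 0.918, -0.014], [0.917, 0.396, 0.042], [0.044, 0.003, -0.999]]
wrist_force: [-0.0, -0.9, -1.4]
gripper_width: 0.402
gripper_force: 0.0
time_s: 32.7
tcp_pos: [0.3646, -0.8485, 0.2232]
ee_rot: [[-0.396, 0.918, -0.004], [0.918, 0.396, 0.016], [0.016, 0.002, -1.0]]
wrist_force: [-0.8, -0.2, -0.3]
gripper_width: 0.403
gripper_force: 0.0
[ -56.9   64.3   80.4   -0.3 -107.   -99.9]
```

The tilt is now going the wanted way. Continuing.

```bash
python3 -m jog '0.4 22 -52 20 0; 0.4 22 -52 20 0; 0.4 22 -52 20 0; 0.4 22 -52 20 0';  python3 -c "
from h import *
print(r.sense()['joints'].round(1))"
```

```text
time_s: 33.2
tcp_pos: [0.3812, -0.8902, 0.2325]
ee_rot: [[-0.392, 0.919, 0.05], [0.909, 0.395, -0.131], [-0.14, -0.006, -0.99]]
wrist_force: [-0.4, 0.4, -0.6]
gripper_width: 0.401
gripper_force: 0.0
[-56.8  64.3  80.6   1.8 -98.4 -99.5]
```

```bash
python3 -m jog '0.4 20 -48 34 0; 0.4 20 -48 34 0; 0.4 20 -48 34 0; 0.4 20 -48 34 0; 0.4 20 -48 34 0'; python3 -m jog '0.4 20 -48 34 0; 0.4 20 -48 34 0; 0.4 0 0 0 0';  python3 -c "
from h import *
print(r.sense()['joints'].round(1))"
```

```text
time_s: 33.83
tcp_pos: [0.3924, -0.9221, 0.3021]
ee_rot: [[-0.376, 0.92, 0.115], [0.865, 0.393, -0.311], [-0.331, -0.018, -0.943]]
wrist_force: [0.3, -0.1, -0.1]
gripper_width: 0.399
gripper_force: 0.0
time_s: 34.2
tcp_pos: [0.3973, -0.9358, 0.3272]
ee_rot: [[-0.366, 0.92, 0.14], [0.838, 0.391, -0.381], [-0.405, -0.022, -0.914]]
wrist_force: [-0.1, 0.2, 0.4]
gripper_width: 0.399
gripper_force: 0.0
[-56.4  60.4  80.6   5.4 -86.9 -99.5]
```

```bash
python3 -m jog '0.4 18 -44 40 0; 0.4 18 -44 40 0; 0.4 18 -44 40 0; 0.4 0 0 0 0';  python3 -c "
from h import *
print(r.sense()['joints'].round(1))"
```

```text
time_s: 34.7
tcp_pos: [0.4007, -0.9484, 0.3812]
ee_rot: [[-0.347, 0.921, 0.176], [0.786, 0.388, -0.481], [-0.512, -0.028, -0.859]]
wrist_force: [-0.2, 1.4, 0.1]
gripper_width: 0.399
gripper_force: 0.0
[-56.2  58.2  80.6   7.  -82.4 -99.6]
```

Tilt is 30.8°. Rolling it toward +x while returning to the front of the tab.

```bash
python3 -m jog '0.4 0 50 -10 4.6; 0.4 0 56 -10 4.6; 0.4 2 56 -10 4.6; 0.4 2 56 -10 4.6; 0.4 2 56 -10 4.6'; python3 -m jog '0.4 2 57 -10 4.6; 0.4 2 57 -10 4.6; 0.4 2 57 -10 4.6; 0.4 2 57 -10 4.6; 0.4 2 57 -10 4.6'; python3 -m jog '0.4 2 57 -10 4.6; 0.4 2 57 -10 4.6; 0.4 2 57 -10 4.6;0.4 2 57 -10 4.6; 0.4 2 57 -10 4.1'; python3 -m jog '0.4 10 7 0 0; 0.4 0 0 0 0'; python3 - <<'E'
from h import *
s,c=look("wrist");print(s['tcp_pos'].round(4),s['ee_rot'].round(3).tolist(),s['joints'].round(1))
cv2.imwrite("pics/w7.png",c["pixels"][:,:,::-1])
print(proj(c,[.539,-.098,.095],s))
for b in blobs(c,(0,150,60),(8,255,255),None,20)+blobs(c,(172,150,60),(179,255,255),None,20):print(b,onplane(c,*b[1],.095,s).round(4))
E
```

```text
time_s: 35.33
tcp_pos: [0.4122, -0.7153, 0.3396]
ee_rot: [[-0.598, 0.731, 0.328], [0.619, 0.681, -0.39], [-0.509, -0.03, -0.86]]
wrist_force: [0.8, -1.0, 0.4]
gripper_width: 0.4
gripper_force: 0.0
time_s: 35.95
tcp_pos: [0.4223, -0.4308, 0.2896]
ee_rot: [[-0.792, 0.407, 0.454], [0.337, 0.913, -0.231], [-0.509, -0.03, -0.86]]
wrist_force: [0.3, 0.9, 0.4]
gripper_width: 0.402
gripper_force: 0.0
time_s: 36.58
tcp_pos: [0.4326, -0.1459, 0.2401]
ee_rot: [[-0.86, 0.028, 0.509], [0.009, 0.999, -0.04], [-0.51, -0.03, -0.86]]
wrist_force: [0.8, -0.2, 0.3]
gripper_width: 0.398
gripper_force: 0.0
time_s: 36.83
tcp_pos: [0.4429, -0.1396, 0.2399]
ee_rot: [[-0.861, 0.027, 0.508], [0.008, 0.999, -0.04], [-0.509, -0.03, -0.86]]
wrist_force: [-0.8, 0.6, 0.1]
gripper_width: 0.4
gripper_force: 0.0
[ 0.4429 -0.1396  0.2399] [[-0.861, 0.027, 0.508], [0.008, 0.999, -0.04], [-0.509, -0.03, -0.86]] [   5.6   -8.4  -45.    12.9  -23.7 -107.1]
(np.float64(304.61582386272704), np.float64(190.62514617137955))
([299, 183, 17, 19, 255], [307.38, 191.58]) [ 0.5404 -0.095   0.095 ]
([136, 224, 8, 5, 27], [139.48, 226.3]) [ 0.6006 -0.2959  0.095 ]
```

View pics/w7.png

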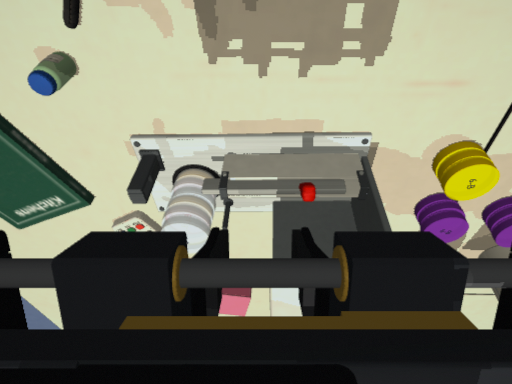

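The tab at (307,192) gives (0.540, -0.096, 0.095), which matches the dock geometry. Approaching along the tilted axis.

```bash
python3 -m jog '0.5 28 23 -38 0; 0.5 27 22 -38 0; 0.5 0 0 0 0; 0.5 0 0 0 0'; python3 - <<'E'
from h import *
s,c=look("wrist");print(s['joints'].round(1))
for b in blobs(c,(0,150,60),(8,255,255),(200,400,0,260),20):print(b,onplane(c,*b[1],.097,s).round(4), proj(c,[.536,s['tcp_pos'][1],.1],s))
E
```

```text
time_s: 37.38
tcp_pos: [0.4983, -0.1004, 0.1793]
ee_rot: [[-0.872, 0.026, 0.489], [0.013, 0.999, -0.03], [-0.489, -0.02, -0.872]]
wrist_force: [0.3, -0.7, -0.1]
gripper_width: 0.498
gripper_force: 0.0
[   6.9    1.7  -51.7   33.6   -9.2 -130. ]
([260, 186, 18, 25, 403], [268.6, 198.13]) [ 0.5389 -0.0953  0.097 ] (np.float64(262.17361535812967), np.float64(198.20922004539244))
```

```bash
python3 -m jog '0.5 12 1 -18 0; 0.5 0 0 0 0'; python3 -m jog '0.5 9 1 -18 0; 0.5 0 0 0 0';  python3 -c "
from h import *
print(r.sense()['joints'].round(1))"
```

```text
time_s: 37.67
tcp_pos: [0.5118, -0.1012, 0.1701]
ee_rot: [[-0.877, 0.021, 0.48], [0.012, 1.0, -0.022], [-0.481, -0.013, -0.877]]
wrist_force: [-0.6, 0.7, -0.4]
gripper_width: 0.496
gripper_force: 0.0
time_s: 37.92
tcp_pos: [0.5213, -0.1026, 0.1589]
ee_rot: [[-0.883, 0.017, 0.47], [0.012, 1.0, -0.014], [-0.47, -0.007, -0.883]]
wrist_force: [0.4, -0.1, 0.2]
gripper_width: 0.498
gripper_force: 0.0
[   6.9    6.3  -47.7   26.2   -9.2 -122.7]
```

```bash
python3 -m jog '0.5 2 3 -20 0; 0.5 0 0 0 0'; python3 -m jog '0.5 2 3 -20 0; 0.5 0 0 0 0';python3 -m jog '0.5 2 3 -15 0; 0.5 0 0 0 0';  python3 -c "
from h import *
print(r.sense()['joints'].round(1))"
```

```text
time_s: 38.17
tcp_pos: [0.5243, -0.103, 0.1465]
ee_rot: [[-0.889, 0.012, 0.458], [0.012, 1.0, -0.004], [-0.458, 0.002, -0.889]]
wrist_force: [0.4, 0.5, -0.2]
gripper_width: 0.504
gripper_force: 0.0
time_s: 38.42
tcp_pos: [0.5281, -0.1035, 0.1335]
ee_rot: [[-0.894, 0.007, 0.448], [0.012, 1.0, 0.007], [-0.448, 0.011, -0.894]]
wrist_force: [-0.4, -0.5, 0.5]
gripper_width: 0.5
gripper_force: 0.0
time_s: 38.67
tcp_pos: [0.5314, -0.1033, 0.1233]
ee_rot: [[-0.897, 0.003, 0.441], [0.011, 1.0, 0.015], [-0.441, 0.018, -0.897]]
wrist_force: [0.2, -0.8, 0.5]
gripper_width: 0.495
gripper_force: 0.0
[   6.9   11.3  -43.7   13.8   -9.2 -110.5]
```

```bash
python3 -m jog '0.5 1 6 -16 0; 0.5 0 0 0 0';python3 -m jog '0.5 1 6 -15 0; 0.5 0 0 0 0';  python3 - <<'E'
from h import *
s,c=look("wrist");print(s['joints'].round(1))
for b in blobs(c,(0,150,60),(8,255,255),(200,400,0,384),20):print(b,onplane(c,*b[1],.1,s).round(4), proj(c,[.536,s['tcp_pos'][1],.1],s))
E
```

```text
time_s: 38.92
tcp_pos: [0.5339, -0.1005, 0.1122]
ee_rot: [[-0.901, -0.001, 0.433], [0.011, 1.0, 0.025], [-0.433, 0.027, -0.901]]
wrist_force: [0.6, 0.6, 0.8]
gripper_width: 0.495
gripper_force: 0.0
time_s: 39.17
tcp_pos: [0.5363, -0.0977, 0.1015]
ee_rot: [[-0.905, -0.005, 0.426], [0.011, 0.999, 0.035], [-0.426, 0.036, -0.904]]
wrist_force: [0.3, 0.5, -0.0]
gripper_width: 0.504
gripper_force: 0.0
[   7.2   14.1  -41.4    6.9   -9.2 -103.9]
([251, 229, 26, 30, 706], [262.8, 243.87]) [ 0.5315 -0.0955  0.1   ] (np.float64(258.6111093901626), np.float64(249.6321257544065))
```

Tab between the fingers at (263,244). Pinching it.

```bash
python3 -m jog '0.2 0 0 0 0; 0 0 0 0 0; 0 0 0 0 0; 0 0 0 0 0; 0 0 0 0 0'
```

```text
time_s: 39.85
tcp_pos: [0.5363, -0.0975, 0.1013]
ee_rot: [[-0.905, -0.006, 0.426], [0.01, 0.999, 0.035], [-0.426, 0.036, -0.904]]
wrist_force: [-1.6, 1.4, 2.6]
gripper_width: 0.159
gripper_force: 29.9
```

Pinched: 13.8 mm, the tab's width. Sliding toward -y.

```bash
python3 -m jog '0 0 -8 0 0; 0 0 -8 0 0; 0 0 0 0 0'; python3 -m jog '0 0 -10 0 0; 0 0 -10 0 0; 0 0 0 0 0'
```

```text
time_s: 40.22
tcp_pos: [0.5365, -0.114, 0.1013]
ee_rot: [[-0.905, -0.005, 0.426], [0.011, 0.999, 0.035], [-0.426, 0.036, -0.904]]
wrist_force: [-1.5, -1.8, 2.5]
gripper_width: 0.157
gripper_force: 29.9
time_s: 40.6
tcp_pos: [0.5367, -0.1341, 0.1014]
ee_rot: [[-0.904, -0.005, 0.427], [0.011, 0.999, 0.034], [-0.427, 0.036, -0.904]]
wrist_force: [0.3, -2.7, 0.7]
gripper_width: 0.159
gripper_force: 29.9
```

```bash
python3 -m jog '0 0 -10 0 0; 0 0 -10 0 0; 0 0 -5 0 0'; python3 -m jog '0 0 -5 0 0; 0 0 -5 0 0; 0 0 0 0 0'; python3 -m jog '0 0 -4 0 0; 0 0 0 0 0'
```

```text
time_s: 40.98
tcp_pos: [0.5369, -0.1585, 0.1014]
ee_rot: [[-0.904, -0.006, 0.427], [0.01, 0.999, 0.035], [-0.427, 0.036, -0.904]]
wrist_force: [1.1, 2.9, 0.8]
gripper_width: 0.157
gripper_force: 29.9
time_s: 41.35
tcp_pos: [0.5369, -0.1667, 0.1013]
ee_rot: [[-0.905, -0.006, 0.426], [0.011, 0.999, 0.038], [-0.426, 0.038, -0.904]]
wrist_force: [1.8, 14.2, 1.6]
gripper_width: 0.162
gripper_force: 30.0
time_s: 41.6
tcp_pos: [0.5369, -0.1671, 0.1013]
ee_rot: [[-0.905, -0.009, 0.425], [0.01, 0.999, 0.042], [-0.425, 0.042, -0.904]]
wrist_force: [2.1, 33.5, 6.3]
gripper_width: 0.159
gripper_force: 30.0
```

The bolt stopped hard at y = -0.167 after 70 mm, so it started near 20 mm, within the stated range. Relieving the force, releasing, and backing out along the tool axis.

```bash
python3 -m jog '0 0 5 0 0; 0 0 0 0 0'; python3 -m jog '0.5 0 0 0 0; 0.5 0 0 0 0; 0.5 0 0 0 0; 0.5 0 0 0 0'; python3 -m jog '0.5 -10 0 20 0; 0.5 -20 0 40 0; 0.5 -22 0 44 0; 0.5 -40 0 20 0; 0.5 0 0 0 0'
python3 - <<'E'
from h import *
s,c=look("wrist");print(s['tcp_pos'].round(4))
t=r.capture("scene")
im=np.hstack([cv2.resize(c["pixels"][80:250,60:400],(400,200)),cv2.resize(t["pixels"][140:340,90:340],(400,320))[:200]]) if 0 else None
a=cv2.resize(c["pixels"][80:250,60:400],(600,300));b=cv2.resize(t["pixels"][130:340,100:380],(400,300))
o=np.zeros((600,600,3),np.uint8);o[:300]=a;o[300:,:400]=b
cv2.imwrite("pics/f.png",o[:,:,::-1])
for q in blobs(c,(0,150,60),(8,255,255),(100,400,0,250),20):print(q,onplane(c,*q[1],.1,s).round(4))
E
```

```text
time_s: 41.85
tcp_pos: [0.5369, -0.1666, 0.1014]
ee_rot: [[-0.904, -0.007, 0.427], [0.01, 0.999, 0.036], [-0.427, 0.037, -0.904]]
wrist_force: [2.2, 10.8, -0.5]
gripper_width: 0.156
gripper_force: 29.9
time_s: 42.35
tcp_pos: [0.5359, -0.1681, 0.1009]
ee_rot: [[-0.905, -0.004, 0.426], [0.011, 0.999, 0.035], [-0.425, 0.036, -0.904]]
wrist_force: [0.3, -1.0, 0.4]
gripper_width: 0.471
gripper_force: 0.0
time_s: 42.98
tcp_pos: [0.4429, -0.1679, 0.2272]
ee_rot: [[-0.903, -0.005, 0.43], [0.011, 0.999, 0.035], [-0.43, 0.036, -0.902]]
wrist_force: [0.4, -0.3, -1.2]
gripper_width: 0.497
gripper_force: 0.0
[ 0.4429 -0.1679  0.2272]
([250, 205, 14, 19, 222], [256.56, 214.12]) [ 0.5361 -0.1654  0.1   ]
```

View pics/f.png

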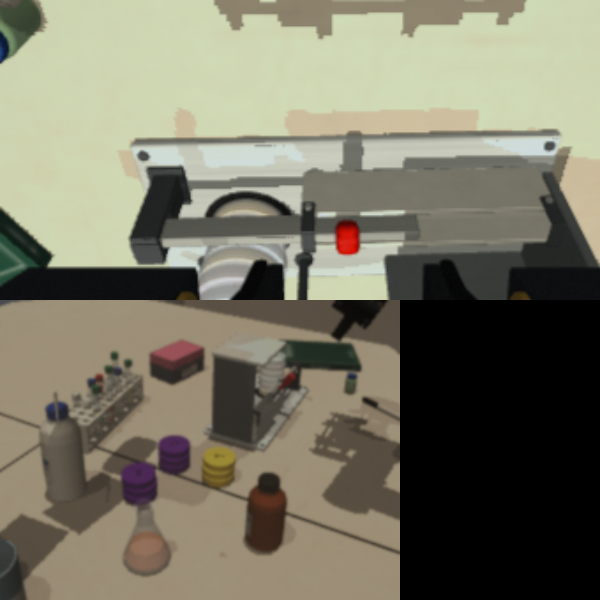

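The bar runs into the keeper at (160,230), the tab is at (347,237), and the pile stands upright on the pad. The brown bottle, wash bottle and flask all stand, and the tool is clear. Handing in.

```bash
python3 -c "
from station import r
print(r.finish_job())"
```

```text
the job is handed in; nothing more can be done
None
```

Handed in at about 43 s of the 72 s limit: both packs are stacked upright on the pad, the bolt is against its stop in the keeper and released, and the brown bottle, wash bottle and flask are still standing; no verdict was returned.

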